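# Press the relay modules home and shut the control box

## Task

In the small control box on the sloping stand, press the three plug-in relay modules down one after another, from the one nearest to the robot to the farthest one, with the closed fingertips: firmly (over 12 N) for about half a second each, until it is felt to be fully home, but without so much force that it cracks. Then swing the clear lid shut over them and press it firmly in the same way so that it is fully closed. Leave the things lying around undisturbed.

Things in the scene. Friction and masses are not known exactly. Their poses are not given: they have to be found in the camera images.
- tray: grey open tray of a control box, 180 mm (x) by 216 (y), walls 60 high, 4 thick, fixed on a stand. Origin: centre of its floor. x points up the 35 degree slope (low side to the robot's right), y level, roughly to the robot, z out of the floor, 35 degrees from vertical. The open lid on the high side overhangs the modules, so the tool must come in tilted, along -z of the tray.
- module_near: nearest to the robot (+y), of three alike grey plug-in modules in the tray, 100 mm long up the slope (x), 46 wide (y). Origin: centre of its flat top; axes as the tray's. Slides only along z, friction 5 to 7 N. Home, its top is 30 to 45 mm above the tray floor, as the unseen socket seat has it; it starts 0 to 10 mm above that. 13 to 30 N proves it home; over 60 N, also in a knock, cracks it.
- module_middle: middle one, of three alike grey plug-in modules in the tray, 100 mm long up the slope (x), 46 wide (y). Origin: centre of its flat top; axes as the tray's. Slides only along z, friction 5 to 7 N. Home, its top is 30 to 45 mm above the tray floor, as the unseen socket seat has it; it starts 0 to 10 mm above that. 13 to 30 N proves it home; over 60 N, also in a knock, cracks it.
- module_far: farthest from the robot (-y), of three alike grey plug-in modules in the tray, 100 mm long up the slope (x), 46 wide (y). Origin: centre of its flat top; axes as the tray's. Slides only along z, friction 5 to 7 N. Home, its top is 30 to 45 mm above the tray floor, as the unseen socket seat has it; it starts 0 to 10 mm above that. 13 to 30 N proves it home; over 60 N, also in a knock, cracks it.
- lid: flat lid, clear window in a grey frame, 190 x 216 x 8 mm. Origin: middle of the hinge line (tray x +90, z 60 mm), on its inner face. It runs 190 mm along its own -x; outer face at its z +8 mm (window +6). Shut: axes parallel to the tray's. Starts open 1.45 to 1.6 rad about y (stop at 1.6). Stiff hinge: stays where left, about 4 N at the free edge moves it. Keep pushes below 60 N.
- screwdriver: bystander: screwdriver 190 mm long lying on the table beside the stand; origin under its middle
- plug: bystander: round industrial plug, 64 mm across, 100 mm high, standing on the table beside the stand; origin at the centre of its foot
- carton: bystander: small cardboard carton 80 x 60 x 45 mm on the table beside the stand; origin at the centre of its underside

How it is judged:
On the way, in this order (a step that is already met when the one before it is completed fails the run):
1. module near pressed by the fingers with over 12 N, which its 5 to 7 N of friction can bear only at its stop, its top at most 46.8 mm above the tray floor (contact force between the fingers and module_near above 12 N and z of module_near in the frame of tray below 0.0468 m), for 0.4 s.
2. module middle pressed by the fingers with over 12 N, which its 5 to 7 N of friction can bear only at its stop, its top at most 46.8 mm above the tray floor (contact force between the fingers and module_middle above 12 N and z of module_middle in the frame of tray below 0.0468 m), for 0.4 s.
3. module far pressed by the fingers with over 12 N, which its 5 to 7 N of friction can bear only at its stop, its top at most 46.8 mm above the tray floor (contact force between the fingers and module_far above 12 N and z of module_far in the frame of tray below 0.0468 m), for 0.4 s.
4. lid pressed by the fingers with over 12 N while shut (within 0.03 rad) (contact force between the fingers and lid above 12 N and angle between the z axis of lid and the z axis of tray, either way round below 0.03 rad), for 0.4 s.
At the end, for the whole second after the job is handed in: all three modules have their tops no more than 46.8 mm above the tray floor (where they were pressed to their stops), and the lid is shut within 0.03 rad and at rest (z of each of module_near, module_middle, module_far in the frame of tray below 0.0468 m and angle between the z axis of lid and the z axis of tray, either way round below 0.03 rad and angular speed of lid below 0.05 rad/s); the robot touches nothing.
It fails at once if a module pressed by the fingers with more than 60 N (cracked) (contact force between the fingers and module_near above 60 N or contact force between the fingers and module_middle above 60 N or contact force between the fingers and module_far above 60 N).
It fails at once if lid pushed by the fingers with more than 60 N (contact force between the fingers and lid above 60 N).
It fails at once if screwdriver, plug or carton moved by more than 20 mm (distance of any of screwdriver, plug, carton from where it was at the start of the episode above 0.02 m).
It also fails if it takes over 72 s, if anything falls off the work surface, if the arm or the gripper's body presses on something with over 40 N, if the wrist force passes 120 N, or if a joint passes its speed limit or range.

## Robot

A 7-joint arm with a two-finger parallel gripper is mounted at the origin on the work surface. World frame = base frame: x ahead of the robot, y to its left, z up, the work surface at z = 0. Lengths are in m, angles in rad, forces in N, time in s.
With the tool pointing down it reaches from about 0.4 to 0.85 m from the base axis. Payload 4.4 kg.
Tool frame: the origin (TCP) lies midway between the tips of the shut fingers; the grasp point (between the pads) lies 19 mm behind it; z points along the fingers, y is the direction in which the jaws open and shut (so a half turn about z gives the same grasp; the last joint's range is limited). The gripper opens to 94 mm and grips with 3 to 60 N. Pads are 16 mm wide; open, the fingers measure 119 mm over their backs; the gripper's body (75 mm by 177 mm) begins 78 mm behind the grasp point.
Start: joints at [-1.37, 0.628, 0.038, 1.517, -0.027, 0.996, -0.02], TCP at [0.171, 0.627, 0.205] pointing down, gripper open.
Joint ranges: [-3.06, 3.06], [-0.37, 2.12], [-1.25, 1.32], [0.18, 2.47], [-1.1, 4.24], [0.23, 1.98], [-2.94, 2.94]. Speed limits (rad/s): [2.57, 2.57, 3.14, 3.14, 3.14, 3.14, 3.14].

## Interface

Orientations are given as a rotation vector (axis times angle).
In Python, from plant import arm gives the robot as it stands. The module is installed in compiled form; this text tells all that it offers.
- The arm moves only by the tool apply_moves, never from a script. Its argument "steps" is a list of rows, each a list of 7 numbers: the shift along the tool's x, y, z in cm, then the turn, a rotation vector about the tool's x, y, z in rad, then the opening, from 0 (shut) to 1 (fully open). A call has 1 to 12 rows; each row shifts and turns the commanded pose from where the row before left it, along the tool's axes as they then stand; what a row does not reach is not made up. A row lasts 1/8 s, in which the tool goes at most 62.5 mm and 10.7 degrees, less where a joint would pass 70% of its speed; a pose out of reach is approached as far as the arm can. A call with a gripper value outside its range is refused whole. The fingers move at their own pace and stop on an object; "squeeze" is the grip in N (left out, the last holds). Time passes only in rows, so rows that do not move let the fingers close. It gives the time, the measured TCP pose, the force and the opening at its end, in the units of the state.
- arm.state(): the state, without advancing time (a new reading comes with each control period).
- arm.get_image(name): name is "scene" or "top" or "wrist"; returns (picture, depth): 480x640x3 uint8, red, green, blue; 480x640 float32, m along the optical axis (not along the pixel's ray), 0 where there is no reading.
- arm.get_calibration(name): a dict with "fx", "fy", "cx", "cy" (pixels), "k1" (the pictures are not rectified: a ray, as slopes to the right and down, at radius r is drawn at 1 + k1 r^2 times it, then the intrinsics apply), "origin" and "attitude" of the camera in the world; the wrist camera has in their place "tool_from_camera" (4x4, takes a point from camera to tool coordinates, whose origin is the TCP and whose axes are the flange's). Camera axes: x right, y up, looking along -z (the intrinsics and any distortion apply to the point x, -y, -z); pixel columns grow to the right and rows downward; lengths in m; the calibration is good to about 2 mm. A picture is of the moment at which its call begins: read the wrist's pose just before it. get_calibration takes no time and is no camera call.
- arm.hand_in(): hands the job in, once; it reports no verdict.
The state is a dict: "time_s": time; "qpos": joint angles; "dq": joint speeds; "effort": joint torques, N m; "ee_pos": TCP position; "tcp_rot": TCP orientation; "ft_force": force on the tool from outside, world axes, zero at the start; "ft_torque": the same for the moment, N m; "gripper_width": finger opening in m.
Only numpy, scipy, OpenCV 4.12 (cv2) and the standard library are available. Lean on these libraries where they do the work, as an engineer would, in place of code of your own. Each camera call takes 0.05 s, during which the arm holds its last target. There are 200 camera calls.

## Working session

There is one attempt and no reset: what is moved stays moved. The work goes in short steps, Python scripts to look and compute and a tool call to move; the robot and the scene stay as the last step left them, time stands still between calls to the robot, and variables do not carry over. Pictures are saved under pics/ and viewed, about 8 in all and at most 12, crops included, and the job is handed in when it is done.

Besides the shell and the picture viewer there is one more tool, called after "Request:" as name(argument=value, ...) on one line, values as JSON. apply_moves: Moves the arm, as the interface text tells. Its arguments: {"type":"object","properties":{"steps":{"type":"array","items":{"type":"array","items":{"type":"number"}}},"squeeze":{"type":"number"}},"required":["steps"]}

```bash
mkdir -p pics
python3 - <<'E'
from plant import arm
import cv2,numpy as np
s=arm.state(); print({k:np.round(v,3) for k,v in s.items()})
ims=[]
for n in ["scene","top"]:
    c=arm.get_calibration(n); print(n,c)
    im,d=arm.get_image(n); np.savez(f"{n}0.npz",im=im,d=d)
    cv2.imwrite(f"pics/{n}0.png",im[:,:,::-1])
print(arm.get_calibration("wrist"), arm.state()["time_s"])
E
```

```text
{'time_s': np.float64(0.0), 'qpos': array([-1.37 ,  0.629,  0.038,  1.518, -0.027,  0.996, -0.02 ]), 'dq': array([-0.002, -0.001,  0.002, -0.001,  0.001, -0.   ,  0.001]), 'effort': array([-0.0000e+00, -5.4974e+01,  1.1440e+00, -1.8664e+01, -5.2000e-02,
        2.4000e-02,  0.0000e+00]), 'ee_pos': array([0.171, 0.626, 0.205]), 'tcp_rot': array([-4.180e-01, -3.113e+00,  3.000e-03]), 'ft_force': array([-0.369,  0.844, -0.006]), 'ft_torque': array([ 0.041,  0.061, -0.038]), 'gripper_width': np.float64(0.094)}
scene {'fx': 607.6653258938896, 'fy': 607.6653258938896, 'cx': 311.4082605394751, 'cy': 235.18183498174093, 'k1': -0.04731716583897758, 'origin': array([ 1.53348796, -0.22724913,  0.86237113]), 'attitude': array([0.79067719, 0.57627897, 1.20609537])}
top {'fx': 612.2901250945293, 'fy': 612.2901250945293, 'cx': 310.60639648066723, 'cy': 226.69330458382674, 'k1': 0.015573958856544388, 'origin': array([0.47364826, 0.03606398, 1.34806757]), 'attitude': array([ 0.06314914, -0.07815889, -1.59035614])}
{'fx': 389.0868414938303, 'fy': 389.0868414938303, 'cx': 325.0980578238655, 'cy': 242.80643355821178, 'k1': 0.017688528668158572, 'tool_from_camera': array([[ 5.09006306e-04,  9.59739766e-01,  2.80890231e-01,
         8.33976279e-02],
       [ 9.99999864e-01, -4.57830669e-04, -2.47811882e-04,
         6.07413889e-04],
       [-1.09234755e-04,  2.80890319e-01, -9.59739869e-01,
        -1.78758332e-01],
       [ 0.00000000e+00,  0.00000000e+00,  0.00000000e+00,
         1.00000000e+00]])} 0.1
```

View pics/scene0.png

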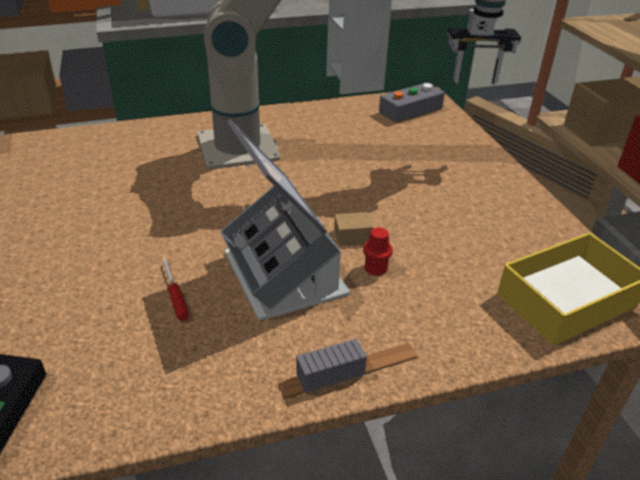

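View pics/top0.png

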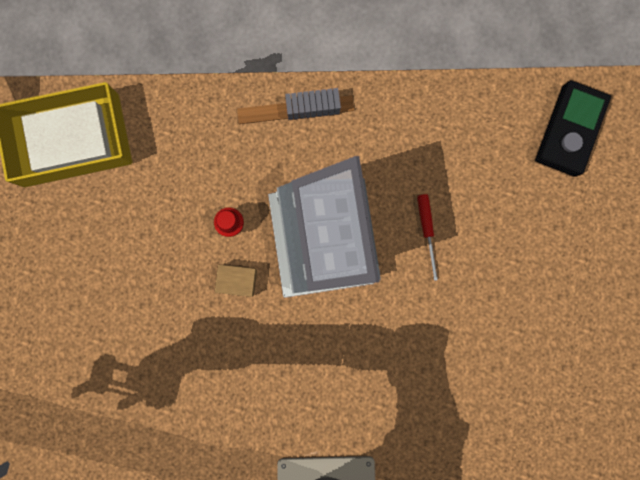

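The scene view shows the box around (285,240): the lid stands open to the left and back, and the low wall faces the camera. The top view shows the lid overhanging at (330,225), the plug at (228,222), the carton at (236,280) and the screwdriver at (428,235). Next I'll look closer and get depth points.

```bash
cat > h.py <<'E'
import numpy as np,cv2
from scipy.spatial.transform import Rotation as R
from plant import arm
def cam(n,s=None):
    c=arm.get_calibration(n)
    if n=="wrist":
        T=np.eye(4);T[:3,:3]=R.from_rotvec(s["tcp_rot"]).as_matrix();T[:3,3]=s["ee_pos"]
        T=T@c["tool_from_camera"]; c["Rm"],c["o"]=T[:3,:3],T[:3,3]
    else: c["Rm"],c["o"]=R.from_rotvec(c["attitude"]).as_matrix(),c["origin"]
    return c
def rays(c,uv):
    uv=np.asarray(uv,float).reshape(-1,2)
    K=np.array([[c["fx"],0,c["cx"]],[0,c["fy"],c["cy"]],[0,0,1]])
    p=cv2.undistortPoints(uv.reshape(-1,1,2),K,np.array([c["k1"],0,0,0.])).reshape(-1,2)
    return np.c_[p[:,0],-p[:,1],-np.ones(len(p))]@c["Rm"].T   # unit optical depth
def cloud(c,d):
    v,u=np.mgrid[0:480,0:640]
    P=c["o"]+rays(c,np.c_[u.ravel(),v.ravel()])*d.reshape(-1,1)
    return P.reshape(480,640,3)
def project(c,P):
    q=(np.asarray(P)-c["o"])@c["Rm"]; x,y=q[...,0]/-q[...,2],-q[...,1]/-q[...,2]
    f=1+c["k1"]*(x*x+y*y); return np.stack([c["fx"]*x*f+c["cx"],c["fy"]*y*f+c["cy"]],-1)
def planefit(P,it=5,tol=.004):
    m=np.ones(len(P),bool)
    for _ in range(it):
        c=np.median(P[m],0) if _==0 else P[m].mean(0)
        n=np.linalg.svd(P[m]-c,full_matrices=False)[2][2]
        m=abs((P-c)@n)<tol
    return c,n*np.sign(n[2]),m.mean(),abs((P[m]-c)@n).mean()
E
python3 - <<'E'
from h import *
z=np.load("scene0.npz");im=z["im"];d=z["d"];c=cam("scene")
P=cloud(c,d)
print("table z",np.median(P[300:340,60:140,2]))
cr=im[110:320,210:360,::-1]
cv2.imwrite("pics/sc_crop.png",cv2.resize(cr,None,fx=2.8,fy=2.8,interpolation=cv2.INTER_CUBIC))
B=cv2.GaussianBlur(d,(5,5),0)
Pb=cloud(c,B)
n=np.cross(Pb[2:,1:-1]-Pb[:-2,1:-1],Pb[1:-1,2:]-Pb[1:-1,:-2]);n/=np.linalg.norm(n,axis=2,keepdims=True)+1e-12
n*=-np.sign(((P[1:-1,1:-1]-c["o"])*n).sum(2))[...,None]
vis=((n+1)*127).astype(np.uint8)[109:319,209:359]
cv2.imwrite("pics/sc_n.png",np.hstack([cv2.resize(cr,None,fx=2.6,fy=2.6,interpolation=cv2.INTER_CUBIC),cv2.resize(vis,None,fx=2.6,fy=2.6,interpolation=cv2.INTER_NEAREST)]))
for uv in [(300,275),(320,275),(275,240),(262,215),(270,160),(290,190),(245,250),(250,230),(285,225)]:
    print(uv,P[uv[1],uv[0]].round(3),n[uv[1]-1,uv[0]-1].round(2))
E
```

```text
table z -0.001516694193846868
(300, 275) [0.678 0.006 0.082] [ 0.99  0.16 -0.05]
(320, 275) [0.668 0.05  0.064] [ 1.    0.03 -0.  ]
(275, 240) [ 0.583 -0.021  0.101] [ 0.1  -0.59  0.8 ]
(262, 215) [ 0.5   -0.03   0.107] [-0.25 -0.7   0.67]
(270, 160) [ 0.47  -0.003  0.221] [-0.18  0.78  0.6 ]
(290, 190) [0.6   0.006 0.228] [-0.11  0.79  0.6 ]
(245, 250) [ 0.503 -0.072  0.023] [ 0.03 -0.55  0.84]
(250, 230) [ 0.512 -0.059  0.082] [ 0.12 -0.58  0.81]
(285, 225) [0.56  0.006 0.117] [-0.06 -0.54  0.84]
```

View pics/sc_n.png

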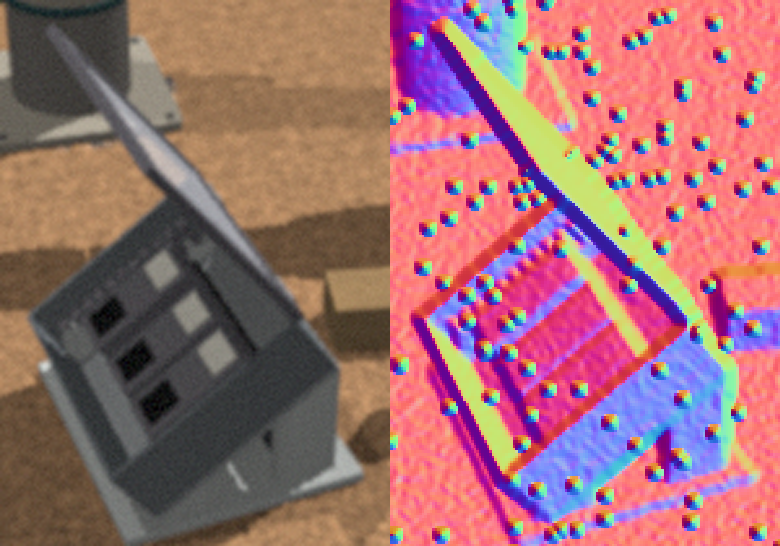

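The view is a crop with its normal map. It shows the rim corners at about (32,317), (118,478) and (300,322), the three modules with dark and light patches, and the lid's outer face. I'll fit the planes to get the tray frame.

```bash
cat > fit.py <<'E'
from h import *
z=np.load("scene0.npz");d=z["d"];c=cam("scene");P=cloud(c,d)
B=cv2.GaussianBlur(cv2.medianBlur(d,3),(3,3),0);Pb=cloud(c,B)
n=np.zeros_like(P);n[1:-1,1:-1]=np.cross(Pb[2:,1:-1]-Pb[:-2,1:-1],Pb[1:-1,2:]-Pb[1:-1,:-2]);n/=np.linalg.norm(n,axis=2,keepdims=True)+1e-12
n*=-np.sign(((P-c["o"])*n).sum(2))[...,None]
roi=np.zeros((480,640),bool);roi[110:320,215:345]=1
def sel(v,box,t=.95):
    m=roi&(n@v>t)
    b=np.zeros_like(m);b[box[1]:box[3],box[0]:box[2]]=1
    return P[m&b]
# far wall
Q=sel(np.array([.99,.12,0]),(255,225,345,320));Q=Q[Q[:,2]>.03]
cf,nf,fr,er=planefit(Q,8,.003);nf*=np.sign(nf[0]);print("far wall",len(Q),cf.round(4),nf.round(3),fr,er)
Y=-np.array([nf[0],nf[1],0]);Y/=np.linalg.norm(Y)
# module tops/floor plane
h=np.array([Y[1],-Y[0],0])  # horizontal up-slope dir
X=h*np.cos(np.radians(35))+np.array([0,0,np.sin(np.radians(35))])
Z=np.cross(X,Y);Rt=np.c_[X,Y,Z];print("X",X.round(3),"Y",Y.round(3),"Z",Z.round(3))
def peaks(a,lo,hi,w=.001):
    H,e=np.histogram(a,np.arange(lo,hi,w));return H,e
m=roi&(n@Z>.95)&(P[...,2]>.02)
L=P[m]@Rt
y0=cf@Y+.108
print("y0",y0)
mlow=roi&(n@X>.93);Lx=P[mlow]@Rt
H,e=np.histogram(Lx[:,0],60);print("x faces (+X normal)",[(round(a,4),int(b)) for a,b in zip(e,H) if b>8])
H,e=np.histogram(L[:,2],60);print("z faces",[(round(a,4),int(b)) for a,b in zip(e,H) if b>8])
ml=roi&(n@np.array([-.1,.79,.6])>.95)&(P[...,2]>.12)
cl,nl,fr,er=planefit(P[ml],8,.004);print("lid",cl.round(4),nl.round(3),fr,er,"in tray axes",(nl@Rt).round(3))
np.savez("pts.npz",P=P,n=n,Rt=Rt,cf=cf,nf=nf,cl=cl,nl=nl)
E
python3 fit.py
```

```text
far wall 2259 [6.801e-01 4.000e-04 9.280e-02] [ 0.991  0.136 -0.009] 0.7653829127932713 0.0011244930568543238
X [-0.111  0.812  0.574] Y [-0.991 -0.136 -0.   ] Z [ 0.078 -0.568  0.819]
y0 -0.565846034620143
x faces (+X normal) [(np.float64(-0.112), 457), (np.float64(0.0175), 157), (np.float64(0.0212), 81), (np.float64(0.0434), 58), (np.float64(0.0471), 49), (np.float64(0.0508), 31), (np.float64(0.0545), 90), (np.float64(0.0582), 109), (np.float64(0.0619), 70), (np.float64(0.0656), 523), (np.float64(0.0693), 448), (np.float64(0.073), 80), (np.float64(0.0767), 13), (np.float64(0.0804), 14), (np.float64(0.0841), 15), (np.float64(0.0878), 14), (np.float64(0.0915), 10)]
z faces [(np.float64(0.0935), 289), (np.float64(0.0996), 268), (np.float64(0.1243), 17), (np.float64(0.1304), 129), (np.float64(0.1366), 1063), (np.float64(0.1427), 493), (np.float64(0.1551), 33), (np.float64(0.346), 46)]
lid [ 0.5757 -0.0107  0.2485] [-0.107  0.796  0.595] 0.9128888888888889 0.0008509825810783868 in tray axes [ 1.    -0.003  0.027]
```

```bash
cat > f2.py <<'E'
from h import *
z=np.load("pts.npz");P,n,Rt,cf=[z[k] for k in("P","n","Rt","cf")]
roi=np.zeros((480,640),bool);roi[110:320,215:345]=1
roi&=P[...,2]>.02
L=P@Rt;N=n@Rt;y0=cf@Rt[:,1]+.108
L[...,1]-=y0
m=roi&(N[...,0]>.9)
for lo,hi in [(-.2,-.1),(-.02,.04),(.04,.06),(.06,.08)]:
    q=L[m&(L[...,0]>lo)&(L[...,0]<hi)]
    print("X-faces",lo,hi,len(q),"x",np.percentile(q[:,0],[10,50,90]).round(4),"y",np.percentile(q[:,1],[2,50,98]).round(3),"z",np.percentile(q[:,2],[2,50,98]).round(3))
m=roi&(N[...,2]>.95)
for lo,hi in [(.08,.11),(.12,.135),(.135,.15),(.15,.17)]:
    q=L[m&(L[...,2]>lo)&(L[...,2]<hi)]
    print("Z-faces",lo,hi,len(q),"z",np.percentile(q[:,2],[10,50,90]).round(4),"x",np.percentile(q[:,0],[2,50,98]).round(3),"y",np.percentile(q[:,1],[2,50,98]).round(3))
# rim: far wall top & all points near y=-108: extents
q=L[roi&(abs(L[...,1]+.108)<.003)];print("far wall pts",len(q),"x",np.percentile(q[:,0],[.5,2,50,98,99.5]).round(4))
for xx in np.arange(-.12,.06,.02):
    s=q[abs(q[:,0]-xx)<.006]
    if len(s)>10: print("  x",round(xx,2),"zmax",np.percentile(s[:,2],[1,97]).round(4))
c=cam("scene")
uv={"low_near":(222.3,231.9),"low_far":(255.4,294.6),"high_far":(325.4,233.8)}
for k,v in uv.items():
    p=P[int(round(v[1])),int(round(v[0]))];print(k,(p@Rt-[0,y0,0]).round(4))
E
python3 f2.py
```

```text
X-faces -0.2 -0.1 441 x [-0.1113 -0.1105 -0.1098] y [-0.08   0.011  0.102] z [0.104 0.134 0.157]
X-faces -0.02 0.04 254 x [0.0197 0.0208 0.0231] y [-0.063  0.02   0.093] z [0.099 0.119 0.144]
X-faces 0.04 0.06 76 x [0.0442 0.0464 0.0485] y [0.495 0.501 0.512] z [-0.003  0.061  0.11 ]
X-faces 0.06 0.08 1110 x [0.0673 0.0691 0.0725] y [-0.109 -0.013  0.097] z [0.112 0.25  0.35 ]
Z-faces 0.08 0.11 557 z [0.0972 0.0996 0.1018] x [-0.105  0.031  0.049] y [-0.034  0.015  0.083]
Z-faces 0.12 0.135 73 z [0.1294 0.1319 0.1344] x [-0.075 -0.031  0.013] y [-0.025  0.031  0.105]
Z-faces 0.135 0.15 1631 z [0.1375 0.1406 0.1457] x [-0.073 -0.028  0.015] y [-0.077 -0.005  0.076]
Z-faces 0.15 0.17 36 z [0.1567 0.1588 0.1603] x [-0.11  -0.038  0.047] y [-0.111 -0.107  0.105]
far wall pts 2556 x [-0.1139 -0.1099 -0.0074  0.0695  0.0711]
  x -0.1 zmax [0.0966 0.1605]
  x -0.08 zmax [0.0941 0.1603]
  x -0.06 zmax [0.0934 0.1608]
  x -0.04 zmax [0.0958 0.1595]
  x -0.02 zmax [0.0942 0.1589]
  x 0.0 zmax [0.0959 0.1598]
  x 0.02 zmax [0.0848 0.1597]
  x 0.04 zmax [0.0797 0.1603]
low_near [-0.1096  0.1008  0.1593]
low_far [-0.1108 -0.1085  0.1556]
high_far [ 0.065  -0.0905  0.1416]
```

```bash
cat > f3.py <<'E'
from h import *
z=np.load("pts.npz");P,n,Rt,cf=[z[k] for k in("P","n","Rt","cf")]
o=np.array([-.0265,cf@Rt[:,1]+.108,.0998]);T0=Rt@o
L=P@Rt-o;N=n@Rt
print("tray origin",T0.round(4))
m=(N[...,2]>.95)&(L[...,2]>.022)&(L[...,2]<.056)&(abs(L[...,0])<.05)&(abs(L[...,1])<.1)
H,e=np.histogram(L[m][:,1],np.arange(-.1,.105,.005));print([(round(a*1000),int(b),round(float(np.median(L[m&(L[...,1]>=a)&(L[...,1]<a+.005)][:,2]))*1000,1) if b else 0) for a,b in zip(e,H)])
print("x range",np.percentile(L[m][:,0],[1,99]))
np.savez("tray.npz",R=Rt,o=T0)
for p in [(.085,.108,.25),(.085,-.108,.25),(-.03,0,.12),(-.03,0,.3),(.115,0,.21),(-.03,.055,.04),(-.03,-.055,.04),(-.08,0,.07)]: print(p,(T0+Rt@np.array(p)).round(3))
E
python3 f3.py
cat >> h.py <<'E'
try:
    _t=np.load("tray.npz");RT,OT=_t["R"],_t["o"]
except FileNotFoundError: pass
def rows(target_p,target_R,N,start=None,g=0):
    "rows (cm, rad) from the present pose, straight line + constant-axis turn; prints rows"
    s=arm.state() if start is None else start
    p=np.array(s["ee_pos"]);r=R.from_rotvec(s["tcp_rot"]);t=R.from_matrix(target_R)
    w=(r.inv()*t).as_rotvec()/N;d=(target_p-p)/N
    for i in range(N):
        print(np.round(r.inv().apply(d)*100,2).tolist()+np.round(w,3).tolist()+[g]); r=r*R.from_rotvec(w)
    return dict(ee_pos=target_p,tcp_rot=t.as_rotvec())
def tool(extra=0.):
    "tool z along -Z of tray; extra>0 leans the hand further from the lid"
    B=np.c_[RT[:,0],-RT[:,1],-RT[:,2]]
    return R.from_matrix(B)*R.from_euler('y',-extra) if 0 else R.from_matrix(B)*R.from_rotvec([0,extra,0])
def tp(*p): return OT+RT@np.array(p)
def where():
    s=arm.state();print("t",round(float(s["time_s"]),2),"tray mm",((s["ee_pos"]-OT)@RT*1000).round(1),"Ftray",(s["ft_force"]@RT).round(1),"zaxis tray",(RT.T@R.from_rotvec(s["tcp_rot"]).as_matrix()[:,2]).round(3),"q",np.round(s["qpos"],2),"w",round(float(s["gripper_width"]),3))
E
python3 - <<'E'
from h import *
where()
for e in (.15,-.15): print(e, RT.T@tool(e).as_matrix()[:,2])
s=arm.state()
a=rows(np.array([.35,.45,.5]),R.from_rotvec(s["tcp_rot"]).as_matrix(),6)
E
```

```text
tray origin [ 0.5713 -0.0012  0.0666]
[(-100, 0, 0), (-95, 0, 0), (-90, 0, 0), (-85, 2, 43.8), (-80, 57, 40.8), (-75, 66, 41.1), (-70, 74, 40.5), (-65, 78, 40.7), (-60, 83, 40.7), (-55, 69, 40.9), (-50, 83, 40.8), (-45, 64, 40.8), (-40, 25, 39.1), (-35, 0, 0), (-30, 5, 35.9), (-25, 36, 33.9), (-20, 54, 39.0), (-15, 72, 39.0), (-10, 74, 39.0), (-5, 67, 38.5), (0, 79, 39.0), (5, 56, 38.6), (10, 69, 38.7), (15, 42, 37.5), (20, 4, 35.9), (25, 1, 33.1), (30, 32, 31.8), (35, 53, 45.6), (40, 64, 45.1), (45, 73, 45.1), (50, 64, 45.4), (55, 56, 45.2), (60, 66, 45.4), (65, 60, 45.1), (70, 37, 44.2), (75, 1, 42.8), (80, 0, 0), (85, 3, 39.9), (90, 11, 38.7), (95, 8, 37.6)]
x range [-0.047169    0.04267742]
(0.085, 0.108, 0.25) [ 0.474 -0.089  0.32 ]
(0.085, -0.108, 0.25) [ 0.688 -0.06   0.32 ]
(-0.03, 0, 0.12) [ 0.584 -0.094  0.148]
(-0.03, 0, 0.3) [ 0.598 -0.196  0.295]
(0.115, 0, 0.21) [ 0.575 -0.027  0.305]
(-0.03, 0.055, 0.04) [ 0.523 -0.056  0.082]
(-0.03, -0.055, 0.04) [ 0.632 -0.041  0.082]
(-0.08, 0, 0.07) [ 0.586 -0.106  0.078]
t 0.1 tray mm [ 633.2  311.  -274.7] Ftray [ 0.5  0.6 -0.7] zaxis tray [-0.575  0.001 -0.818] q [-1.37  0.63  0.04  1.52 -0.03  1.   -0.02] w 0.094
0.15 [ 1.49438132e-01 -7.15035470e-17 -9.88771078e-01]
-0.15 [-1.49438132e-01 -6.33139871e-18 -9.88771078e-01]
[-3.65, -2.06, -4.92, 0.0, -0.0, 0.0, 0]
[-3.65, -2.06, -4.92, 0.0, -0.0, 0.0, 0]
[-3.65, -2.06, -4.92, 0.0, -0.0, 0.0, 0]
[-3.65, -2.06, -4.92, 0.0, -0.0, 0.0, 0]
[-3.65, -2.06, -4.92, 0.0, -0.0, 0.0, 0]
[-3.65, -2.06, -4.92, 0.0, -0.0, 0.0, 0]
```

Measured from the depth points: floor to rim is 60 mm as specified, the lid is open 1.54 rad, and the module tops stand at about 45, 39 and 41 mm, with centres at y of about +53, −3 and −60. I'll lift the tool now.

Request:
apply_moves(steps=[[-3.65,-2.06,-4.92,0,0,0,0],[-3.65,-2.06,-4.92,0,0,0,0],[-3.65,-2.06,-4.92,0,0,0,0],[-3.65,-2.06,-4.92,0,0,0,0],[-3.65,-2.06,-4.92,0,0,0,0],[-3.65,-2.06,-4.92,0,0,0,0]])

```text
time_s: 0.85
ee_pos: [0.3448, 0.4545, 0.4923]
tcp_rot: [-0.418, -3.113, 0.001]
ft_force: [0.5, 0.4, -0.3]
gripper_width: 0.0374
```

Run:
```python
from h import *
where();print(arm.state()["ee_pos"])
rows(np.array([.56,-.2,.47]),tool(.12).as_matrix(),18)
```

```text
t 0.85 tray mm [639.2 162.4  72.1] Ftray [ 0.1 -0.5 -0.4] zaxis tray [-0.574  0.    -0.819] q [-1.03  0.34  0.1   1.22 -0.03  1.58  0.36] w 0.037
[0.34476542 0.45449515 0.49226199]
[-2.11, -3.19, 0.12, -0.024, 0.036, 0.062, 0]
[-2.31, -3.06, -0.03, -0.024, 0.036, 0.062, 0]
[-2.49, -2.91, -0.19, -0.024, 0.036, 0.062, 0]
[-2.65, -2.74, -0.34, -0.024, 0.036, 0.062, 0]
[-2.8, -2.56, -0.5, -0.024, 0.036, 0.062, 0]
[-2.93, -2.37, -0.67, -0.024, 0.036, 0.062, 0]
[-3.05, -2.17, -0.83, -0.024, 0.036, 0.062, 0]
[-3.14, -1.96, -0.99, -0.024, 0.036, 0.062, 0]
[-3.22, -1.73, -1.14, -0.024, 0.036, 0.062, 0]
[-3.27, -1.5, -1.3, -0.024, 0.036, 0.062, 0]
[-3.31, -1.27, -1.45, -0.024, 0.036, 0.062, 0]
[-3.33, -1.03, -1.6, -0.024, 0.036, 0.062, 0]
[-3.32, -0.78, -1.74, -0.024, 0.036, 0.062, 0]
[-3.3, -0.53, -1.87, -0.024, 0.036, 0.062, 0]
[-3.26, -0.29, -2.0, -0.024, 0.036, 0.062, 0]
[-3.19, -0.04, -2.12, -0.024, 0.036, 0.062, 0]
[-3.11, 0.21, -2.23, -0.024, 0.036, 0.062, 0]
[-3.01, 0.45, -2.33, -0.024, 0.036, 0.062, 0]
```

Request:
apply_moves(steps=[[-2.11,-3.19,0.12,-0.024,0.036,0.062,0],[-2.31,-3.06,-0.03,-0.024,0.036,0.062,0],[-2.49,-2.91,-0.19,-0.024,0.036,0.062,0],[-2.65,-2.74,-0.34,-0.024,0.036,0.062,0],[-2.8,-2.56,-0.5,-0.024,0.036,0.062,0],[-2.93,-2.37,-0.67,-0.024,0.036,0.062,0],[-3.05,-2.17,-0.83,-0.024,0.036,0.062,0],[-3.14,-1.96,-0.99,-0.024,0.036,0.062,0],[-3.22,-1.73,-1.14,-0.024,0.036,0.062,0],[-3.27,-1.5,-1.3,-0.024,0.036,0.062,0],[-3.31,-1.27,-1.45,-0.024,0.036,0.062,0],[-3.33,-1.03,-1.6,-0.024,0.036,0.062,0]])

```text
time_s: 2.35
ee_pos: [0.4872, 0.0183, 0.475]
tcp_rot: [-1.34, -2.369, -0.467]
ft_force: [-0.2, 1.1, -0.3]
gripper_width: 0.0
```

Request:
apply_moves(steps=[[-3.32,-0.78,-1.74,-0.024,0.036,0.062,0],[-3.3,-0.53,-1.87,-0.024,0.036,0.062,0],[-3.26,-0.29,-2.0,-0.024,0.036,0.062,0],[-3.19,-0.04,-2.12,-0.024,0.036,0.062,0],[-3.11,0.21,-2.23,-0.024,0.036,0.062,0],[-3.01,0.45,-2.33,-0.024,0.036,0.062,0],[0,0,0,0,0,0,0],[0,0,0,0,0,0,0]])

```text
time_s: 3.35
ee_pos: [0.5565, -0.1941, 0.4658]
tcp_rot: [-1.649, -1.9, -0.633]
ft_force: [-0.1, -0.3, 1.0]
gripper_width: 0.0005
```

Run:
```python
from h import *
where();print(arm.state()["ee_pos"])
s=arm.state();im,d=arm.get_image("wrist");np.savez("w1.npz",im=im,d=d,p=s["ee_pos"],r=s["tcp_rot"])
c=cam("wrist",s);v=im[:,:,::-1].copy()
for q in [(-90,108,60),(-90,-108,60),(90,108,60),(90,-108,60)]:
    u=project(c,tp(*np.array(q)/1000));print(q,u.round(1));cv2.circle(v,tuple(int(a) for a in u.round()),4,(0,0,255),1)
for q in [(0,53,45),(0,-3,39),(0,-60,41)]:
    u=project(c,tp(*np.array(q)/1000));cv2.circle(v,tuple(int(a) for a in u.round()),3,(0,255,0),1)
cv2.imwrite("pics/w1.png",v)
print("to above near module");rows(tp(-.035,.053,.15),tool(.12).as_matrix(),8)
```

```text
t 3.35 tray mm [ 74.2  41.  435.5] Ftray [0.4 0.2 1. ] zaxis tray [ 0.121  0.002 -0.993] q [ 0.64  0.69 -0.08  0.93 -0.53  1.98  0.61] w 0.001
[ 0.55646914 -0.19406188  0.46581761]
(-90, 108, 60) [281.9 328.2]
(-90, -108, 60) [424.2 328.9]
(90, 108, 60) [280.1 209.7]
(90, -108, 60) [429.8 210.3]
to above near module
[-1.79, -0.15, 3.38, -0.0, -0.0, 0.001, 0]
[-1.79, -0.15, 3.38, -0.0, -0.0, 0.001, 0]
[-1.79, -0.15, 3.38, -0.0, -0.0, 0.001, 0]
[-1.79, -0.15, 3.38, -0.0, -0.0, 0.001, 0]
[-1.79, -0.15, 3.38, -0.0, -0.0, 0.001, 0]
[-1.79, -0.15, 3.38, -0.0, -0.0, 0.001, 0]
[-1.79, -0.15, 3.38, -0.0, -0.0, 0.001, 0]
[-1.79, -0.15, 3.38, -0.0, -0.0, 0.001, 0]
```

View pics/w1.png

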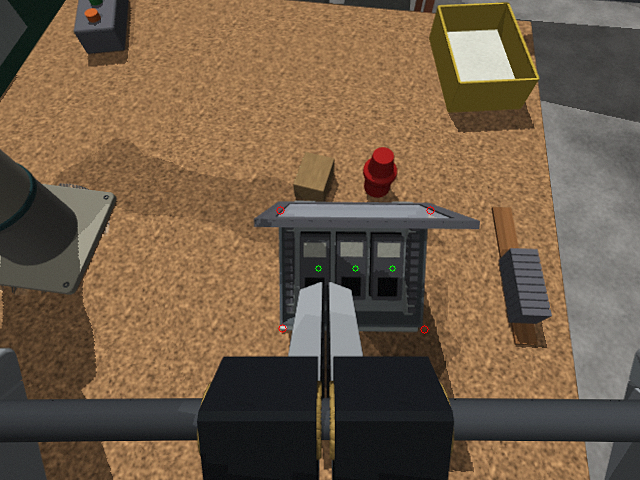

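The wrist view shows the tray between the red rim dots. The modules sit at about u=314, 350 and 386, 4 to 6 px left of my dots (y a bit high), and the lid lies along v≈215. I'll check the y values in the wrist depth.

Run:
```python
from h import *
z=np.load("w1.npz");c=cam("wrist",dict(ee_pos=z["p"],tcp_rot=z["r"]));L=(cloud(c,z["d"])-OT)@RT
q=L[235:265,270:440].reshape(-1,3)*1000
for a in range(-110,112,5):
    s=q[(q[:,1]>=a)&(q[:,1]<a+5)]
    if len(s)>5: print((a,len(s),np.median(s[:,2]).round(1)),end=" ")
print()
g=cv2.cvtColor(z["im"],cv2.COLOR_RGB2GRAY)
print("bright row 247", [(u,int(g[247,u])) for u in range(276,432,3)])
s=L[295:322,278:430].reshape(-1,3)*1000; print("rim low: x",np.percentile(s[s[:,2]>55][:,0],[1,50,99]) if (s[:,2]>55).any() else 0)
q=L[200:345,262:440].reshape(-1,3)*1000
f=q[(q[:,2]>55)&(q[:,2]<64)&(q[:,0]<60)&(q[:,0]>-60)];print("side rims y",np.percentile(f[:,1],[2,10,90,98]),"z",np.median(f[:,2]))
f=q[(abs(q[:,0])<40)&(q[:,2]>-5)&(q[:,2]<6)];print("floor z",len(f),np.median(f[:,2]) if len(f) else 0)
```

```text
(-110, 7, np.float64(60.7)) (-105, 241, np.float64(51.8)) (-100, 86, np.float64(39.1)) (-95, 113, np.float64(39.2)) (-90, 221, np.float64(17.2)) (-85, 18, np.float64(0.9)) (-80, 18, np.float64(41.1)) (-75, 97, np.float64(41.7)) (-70, 98, np.float64(41.7)) (-65, 99, np.float64(41.8)) (-60, 100, np.float64(41.8)) (-55, 94, np.float64(41.8)) (-50, 100, np.float64(41.5)) (-45, 103, np.float64(41.7)) (-40, 95, np.float64(41.5)) (-35, 166, np.float64(40.0)) (-30, 120, np.float64(1.3)) (-25, 15, np.float64(1.6)) (-20, 95, np.float64(39.5)) (-15, 107, np.float64(40.1)) (-10, 95, np.float64(39.8)) (-5, 90, np.float64(40.0)) (0, 106, np.float64(40.0)) (5, 103, np.float64(39.9)) (10, 90, np.float64(39.6)) (15, 93, np.float64(39.9)) (20, 116, np.float64(39.6)) (25, 94, np.float64(1.6)) (30, 89, np.float64(1.0)) (35, 104, np.float64(45.8)) (40, 115, np.float64(46.5)) (45, 90, np.float64(46.4)) (50, 93, np.float64(46.3)) (55, 117, np.float64(46.4)) (60, 90, np.float64(46.3)) (65, 92, np.float64(46.5)) (70, 117, np.float64(46.4)) (75, 90, np.float64(46.2)) (80, 30, np.float64(45.5)) (85, 90, np.flo
[... 229 characters left out ...]
 32), (294, 39), (297, 63), (300, 36), (303, 58), (306, 83), (309, 88), (312, 89), (315, 83), (318, 87), (321, 83), (324, 84), (327, 47), (330, 40), (333, 59), (336, 25), (339, 50), (342, 126), (345, 125), (348, 127), (351, 124), (354, 129), (357, 125), (360, 125), (363, 76), (366, 49), (369, 51), (372, 32), (375, 58), (378, 131), (381, 129), (384, 124), (387, 132), (390, 123), (393, 127), (396, 126), (399, 120), (402, 54), (405, 83), (408, 39), (411, 52), (414, 55), (417, 51), (420, 33), (423, 37), (426, 91), (429, 147)]
rim low: x [-74.63697907  80.39813538 134.78479451]
side rims y [-105.04151502 -104.16289128  109.52607416  110.29073638] z 60.63340146034125
floor z 785 1.0478613448074334
```

Both views agree once shifted by 2 to 3 mm: module centres y ≈ +57, +1 and −56, tops 45.5, 39.5 and 41.5. I'll go down in front of the near module.

Request:
apply_moves(steps=[[-1.79,-0.2,3.38,0,0,0,0],[-1.79,-0.2,3.38,0,0,0,0],[-1.79,-0.2,3.38,0,0,0,0],[-1.79,-0.2,3.38,0,0,0,0],[-1.79,-0.2,3.38,0,0,0,0],[-1.79,-0.2,3.38,0,0,0,0],[-1.79,-0.2,3.38,0,0,0,0],[-1.79,-0.2,3.38,0,0,0,0],[0,0,0,0,0,0,0],[0,0,0,0,0,0,0]])

```text
time_s: 4.65
ee_pos: [0.5318, -0.1227, 0.1707]
tcp_rot: [-1.649, -1.904, -0.633]
ft_force: [0.1, 0.3, 0.1]
gripper_width: 0.0005
```

Run:
```python
from h import *
where()
rows(tp(-.030,.057,.056),tool(.12).as_matrix(),6)
```

```text
t 4.65 tray mm [-34.5  55.7 151.2] Ftray [ 0.3 -0.2 -0.1] zaxis tray [ 0.118  0.002 -0.993] q [ 0.59  0.81 -0.1   1.54 -0.51  1.31  0.92] w 0.0
[-0.11, -0.02, 1.58, -0.0, 0.0, 0.001, 0]
[-0.11, -0.02, 1.58, -0.0, 0.0, 0.001, 0]
[-0.11, -0.02, 1.58, -0.0, 0.0, 0.001, 0]
[-0.11, -0.02, 1.58, -0.0, 0.0, 0.001, 0]
[-0.12, -0.02, 1.58, -0.0, 0.0, 0.001, 0]
[-0.12, -0.02, 1.58, -0.0, 0.0, 0.001, 0]
```

Request:
apply_moves(steps=[[-0.11,0,1.6,0,0,0,0],[-0.11,0,1.6,0,0,0,0],[-0.11,0,1.6,0,0,0,0],[-0.11,0,1.6,0,0,0,0],[-0.11,0,1.6,0,0,0,0],[-0.11,0,1.5,0,0,0,0],[0,0,0,0,0,0,0],[0,0,0,0,0,0,0]])

```text
time_s: 5.65
ee_pos: [0.5231, -0.0653, 0.0942]
tcp_rot: [-1.65, -1.901, -0.634]
ft_force: [-0.6, 0.8, 0.1]
gripper_width: 0.0004
```

Request:
apply_moves(steps=[[-0.02,0,0.2,0,0,0,0],[-0.02,0,0.2,0,0,0,0],[-0.02,0,0.2,0,0,0,0],[-0.02,0,0.2,0,0,0,0],[0,0,0,0,0,0,0]])

```text
time_s: 6.28
ee_pos: [0.5223, -0.0603, 0.0878]
tcp_rot: [-1.649, -1.901, -0.634]
ft_force: [0.7, -1.2, 2.2]
gripper_width: 0.0004
```

Run:
```python
from h import *
where()
```

```text
t 6.28 tray mm [-30.3  56.7  47.2] Ftray [ 0.2 -0.5  2.6] zaxis tray [ 0.121  0.002 -0.993] q [ 0.54  0.89 -0.13  1.69 -0.56  1.08  0.98] w 0.0
```

Request:
apply_moves(steps=[[0,0,0.2,0,0,0,0],[0,0,0.1,0,0,0,0],[0,0,0,0,0,0,0]])

```text
time_s: 6.65
ee_pos: [0.5222, -0.0596, 0.0865]
tcp_rot: [-1.651, -1.902, -0.635]
ft_force: [-1.4, -6.1, 11.0]
gripper_width: 0.0005
```

Request:
apply_moves(steps=[[0,0,0.2,0,0,0,0],[0,0,0.1,0,0,0,0],[0,0,0,0,0,0,0]])

```text
time_s: 7.02
ee_pos: [0.5223, -0.0594, 0.0861]
tcp_rot: [-1.652, -1.902, -0.636]
ft_force: [-3.3, -13.7, 23.2]
gripper_width: 0.0003
```

Request:
apply_moves(steps=[[0,0,0,0,0,0,0],[0,0,0,0,0,0,0],[0,0,0,0,0,0,0],[0,0,0,0,0,0,0],[0,0,0,0,0,0,0]])

```text
time_s: 7.65
ee_pos: [0.5223, -0.0594, 0.0861]
tcp_rot: [-1.652, -1.902, -0.636]
ft_force: [-3.6, -13.8, 23.8]
gripper_width: 0.0007
```

Run:
```python
from h import *
where()
```

```text
t 7.65 tray mm [-30.5  56.5  45.3] Ftray [ 2.8  5.4 27.1] zaxis tray [ 0.119 -0.001 -0.993] q [ 0.54  0.89 -0.13  1.7  -0.57  1.07  0.98] w 0.001
```

Near module is home: 27 N held with no further motion. On to the middle one.

Request:
apply_moves(steps=[[0,0,-1.2,0,0,0,0],[0,0,-1.0,0,0,0,0],[0,1.9,0,0,0,0,0],[0,1.9,0,0,0,0,0],[0,1.8,0,0,0,0,0],[0,0,1.0,0,0,0,0],[0,0,0.8,0,0,0,0],[0,0,0.2,0,0,0,0],[0,0,0.2,0,0,0,0],[0,0,0.2,0,0,0,0],[0,0,0,0,0,0,0]])

```text
time_s: 9.02
ee_pos: [0.5756, -0.0477, 0.0823]
tcp_rot: [-1.649, -1.9, -0.632]
ft_force: [-3.7, -2.8, 4.9]
gripper_width: 0.0002
```

Run:
```python
from h import *
where()
```

```text
t 9.03 tray mm [-29.2   2.1  39.6] Ftray [1.  4.1 5.3] zaxis tray [ 0.121  0.003 -0.993] q [ 0.49  0.94 -0.13  1.56 -0.57  1.13  0.9 ] w 0.0
```

Contact at 39.6 mm. I'll press in small steps.

Request:
apply_moves(steps=[[0,0,0.15,0,0,0,0],[0,0,0.15,0,0,0,0],[0,0,0,0,0,0,0]])

```text
time_s: 9.4
ee_pos: [0.5756, -0.0472, 0.0815]
tcp_rot: [-1.65, -1.901, -0.633]
ft_force: [-4.5, -8.1, 15.8]
gripper_width: 0.0003
```

Request:
apply_moves(steps=[[0,0,0.15,0,0,0,0],[0,0,0.15,0,0,0,0],[0,0,0,0,0,0,0]])

```text
time_s: 9.78
ee_pos: [0.5757, -0.0471, 0.0812]
tcp_rot: [-1.651, -1.901, -0.634]
ft_force: [-8.4, -13.8, 26.7]
gripper_width: 0.0004
```

Run:
```python
from h import *
where()
```

```text
t 9.78 tray mm [-29.4   1.9  38.4] Ftray [ 5.1 10.2 29.1] zaxis tray [ 0.119  0.    -0.993] q [ 0.48  0.94 -0.13  1.57 -0.57  1.12  0.91] w 0.0
```

Request:
apply_moves(steps=[[0,0,0,0,0,0,0],[0,0,0,0,0,0,0],[0,0,-0.05,0,0,0,0],[0,0,0,0,0,0,0],[0,0,0,0,0,0,0]])

```text
time_s: 10.4
ee_pos: [0.5757, -0.0471, 0.0812]
tcp_rot: [-1.651, -1.901, -0.634]
ft_force: [-7.2, -14.4, 24.3]
gripper_width: 0.0001
```

Request:
apply_moves(steps=[[0,0,-1.2,0,0,0,0],[0,0,-1.2,0,0,0,0],[0,1.9,0,0,0,0,0],[0,1.9,0,0,0,0,0],[0,1.9,0,0,0,0,0],[0,0,1.0,0,0,0,0],[0,0,0.5,0,0,0,0],[0,0,0.2,0,0,0,0],[0,0,0.2,0,0,0,0],[0,0,0,0,0,0,0]])

```text
time_s: 11.65
ee_pos: [0.6335, -0.041, 0.0838]
tcp_rot: [-1.652, -1.901, -0.636]
ft_force: [-0.6, -6.9, 13.4]
gripper_width: 0.0
```

Run:
```python
from h import *
where()
```

```text
t 11.65 tray mm [-29.3 -56.2  41.6] Ftray [ 2.2  1.5 14.8] zaxis tray [ 0.12  -0.001 -0.993] q [ 0.44  0.99 -0.13  1.4  -0.57  1.2   0.82] w 0.0
```

Request:
apply_moves(steps=[[0,0,0.15,0,0,0,0],[0,0,0.1,0,0,0,0],[0,0,0,0,0,0,0],[0,0,0,0,0,0,0],[0,0,0,0,0,0,0],[0,0,0,0,0,0,0],[0,0,0,0,0,0,0]])

```text
time_s: 12.52
ee_pos: [0.6336, -0.0408, 0.0835]
tcp_rot: [-1.653, -1.902, -0.637]
ft_force: [-3.1, -11.5, 21.1]
gripper_width: 0.0006
```

Run:
```python
from h import *
where()
```

```text
t 12.53 tray mm [-29.3 -56.3  41.3] Ftray [ 3.1  4.6 23.5] zaxis tray [ 0.119 -0.002 -0.993] q [ 0.44  0.99 -0.13  1.4  -0.57  1.19  0.82] w 0.001
```

All three are home: 23 to 29 N held, tops at 45.3, 38.4 and 41.3 mm. I'll back off, recheck by depth, and plan the lid sweep.

Request:
apply_moves(steps=[[0,0,-1.2,0,0,0,0],[0,0,-3,0,0,0,0],[0,-1,-4,0,0,0,0],[0,-1,-4,0,0,0,0],[0,-1,-4,0,0,0,0],[0,-1,-4,0,0,0,0],[0,-1,-4,0,0,0,0],[0,-0.6,-4,0,0,0,0],[0,0,-4,0,0,0,0],[0,0,0,0,0,0,0]])

```text
time_s: 13.78
ee_pos: [0.6073, -0.2604, 0.3197]
tcp_rot: [-1.654, -1.902, -0.634]
ft_force: [0.7, 0.4, -0.9]
gripper_width: 0.0009
```

Run:
```python
from h import *
where()
s=arm.state();im,d=arm.get_image("wrist");c=cam("wrist",s);L=(cloud(c,d)-OT)@RT*1000
for y in (57,1,-56,-28,29):
    m=(abs(L[...,0]-25)<18)&(abs(L[...,1]-y)<(15 if y in(57,1,-56) else 2));print(y,m.sum(),np.median(L[m][:,2]).round(1))
print("lean+up");a=rows(tp(.10,0,.37),tool(-.3).as_matrix(),8)
print("down behind");a=rows(tp(.15,0,.22),tool(-.3).as_matrix(),5,a)
```

```text
t 13.78 tray mm [-6.920e+01 -3.000e-01  3.574e+02] Ftray [-0.3 -0.7 -0.9] zaxis tray [ 0.118 -0.001 -0.993] q [ 0.66  0.92 -0.07  0.86 -0.48  1.87  0.72] w 0.001
57 696 44.5
1 666 37.7
-56 695 40.4
-28 110 1.5
29 80 0.9
lean+up
[2.11, 0.0, 0.07, -0.0, -0.053, 0.0, 0]
[2.11, 0.0, -0.04, -0.0, -0.053, 0.0, 0]
[2.11, 0.0, -0.15, -0.0, -0.053, 0.0, 0]
[2.1, -0.0, -0.26, -0.0, -0.053, 0.0, 0]
[2.08, -0.0, -0.37, -0.0, -0.053, 0.0, 0]
[2.06, -0.0, -0.48, -0.0, -0.053, 0.0, 0]
[2.03, -0.0, -0.59, -0.0, -0.053, 0.0, 0]
[2.0, -0.0, -0.69, -0.0, -0.053, 0.0, 0]
down behind
[1.84, 0.0, 2.57, -0.0, -0.0, -0.0, 0]
[1.84, 0.0, 2.57, -0.0, -0.0, -0.0, 0]
[1.84, 0.0, 2.57, -0.0, -0.0, -0.0, 0]
[1.84, 0.0, 2.57, -0.0, -0.0, -0.0, 0]
[1.84, 0.0, 2.57, -0.0, -0.0, -0.0, 0]
```

The module tops went down by 1 to 2 mm (44.5, 37.7 and 40.4 by wrist depth). Next I'll go over the lid.

Request:
apply_moves(steps=[[2.1,0,0,0,-0.053,0,0],[2.1,0,0,0,-0.053,0,0],[2.1,0,-0.15,0,-0.053,0,0],[2.1,0,-0.26,0,-0.053,0,0],[2.1,0,-0.37,0,-0.053,0,0],[2.1,0,-0.48,0,-0.053,0,0],[2.0,0,-0.6,0,-0.053,0,0],[2.0,0,-0.7,0,-0.053,0,0],[0,0,0,0,0,0,0],[0,0,0,0,0,0,0]])

```text
time_s: 15.08
ee_pos: [0.5883, -0.1303, 0.4262]
tcp_rot: [-1.897, -2.184, -0.294]
ft_force: [-0.4, -1.0, 0.4]
gripper_width: 0.0004
```

Run:
```python
from h import *
where()
a=rows(tp(.17,0,.34),tool(-.3).as_matrix(),3)
a=rows(tp(.15,0,.22),tool(-.3).as_matrix(),4,a)
```

```text
t 15.07 tray mm [ 99.6   0.8 369.2] Ftray [-0.5  0.5  0.9] zaxis tray [-0.297  0.003 -0.955] q [ 0.33  0.51  0.01  1.17 -0.28  1.61  0.49] w 0.0
[2.53, 0.04, 0.23, -0.001, 0.001, 0.001, 0]
[2.53, 0.03, 0.24, -0.001, 0.001, 0.001, 0]
[2.53, 0.03, 0.24, -0.001, 0.001, 0.001, 0]
[0.41, 0.0, 3.01, -0.0, -0.0, -0.0, 0]
[0.41, 0.0, 3.01, -0.0, -0.0, -0.0, 0]
[0.41, 0.0, 3.01, -0.0, -0.0, -0.0, 0]
[0.41, 0.0, 3.01, -0.0, -0.0, -0.0, 0]
```

Request:
apply_moves(steps=[[2.5,0,0.24,0,0,0,0],[2.5,0,0.24,0,0,0,0],[2.5,0,0.24,0,0,0,0],[0.4,0,3.0,0,0,0,0],[0.4,0,3.0,0,0,0,0],[0.4,0,3.0,0,0,0,0],[0.4,0,3.0,0,0,0,0],[0,0,0,0,0,0,0],[0,0,0,0,0,0,0]])

```text
time_s: 16.2
ee_pos: [0.5722, -0.0057, 0.3357]
tcp_rot: [-1.898, -2.188, -0.298]
ft_force: [-0.4, 0.1, -0.3]
gripper_width: 0.0004
```

```bash
cat > arc.py <<'E'
from h import *
where()
s=arm.state();p=(s["ee_pos"]-OT)@RT;p[1]=0
M=RT.T@R.from_rotvec(s["tcp_rot"]).as_matrix()
r=.16;A=[1.544]+list(np.linspace(1.48,.12,18))+[.09,.06,.04,.02,0]
for a in A:
    S=np.array([.09-r*np.cos(a)+.008*np.sin(a),0,.06+r*np.sin(a)+.008*np.cos(a)])
    q=S+.008*np.array([.955,0,-.296])*np.sin(a)
    d=M.T@(q-p)*100;p=q;print(round(a,2),d.round(2),(q*1000).round(0)[[0,2]])
E
python3 arc.py
```

```text
t 16.2 tray mm [150.6  -0.3 223.1] Ftray [-0.   0.4 -0.3] zaxis tray [-0.299 -0.002 -0.954] q [ 0.17  0.45 -0.03  1.51 -0.3   1.28  0.38] w 0.0
1.54 [-4.54 -0.03  1.98] [101. 218.]
1.48 [-0.98 -0.01  0.31] [ 91. 218.]
1.4 [-1.2  -0.01  0.48] [ 78. 217.]
1.32 [-1.16 -0.01  0.57] [ 65. 215.]
1.24 [-1.11 -0.01  0.66] [ 53. 212.]
1.16 [-1.06 -0.01  0.75] [ 40. 208.]
1.08 [-1.   -0.01  0.83] [ 28. 203.]
1.0 [-0.94 -0.01  0.91] [ 17. 197.]
0.92 [-0.87 -0.01  0.97] [  6. 190.]
0.84 [-0.79 -0.01  1.04] [ -5. 183.]
0.76 [-0.71 -0.01  1.09] [-15. 174.]
0.68 [-0.62 -0.01  1.14] [-25. 165.]
0.6 [-0.53 -0.01  1.19] [-33. 156.]
0.52 [-0.44 -0.    1.22] [-41. 145.]
0.44 [-0.34 -0.    1.25] [-48. 134.]
0.36 [-0.25 -0.    1.27] [-54. 123.]
0.28 [-0.15 -0.    1.28] [-59. 111.]
0.2 [-0.04 -0.    1.28] [-64.  99.]
0.12 [ 0.06 -0.    1.28] [-67.  87.]
0.09 [ 0.05 -0.    0.48] [-68.  82.]
0.06 [ 0.06 -0.    0.47] [-69.  77.]
0.04 [ 0.05 -0.    0.31] [-69.  74.]
0.02 [ 0.06 -0.    0.31] [-70.  71.]
0 [ 0.06 -0.    0.31] [-70.  68.]
```

Request:
apply_moves(steps=[[-1.0,0,0.5,0,0,0,0],[-1.0,0,0.5,0,0,0,0],[-1.0,0,0.5,0,0,0,0],[-0.8,0,0.3,0,0,0,0],[-0.4,0,0.1,0,0,0,0],[-0.35,0,0.1,0,0,0,0],[0,0,0,0,0,0,0]])

```text
time_s: 17.08
ee_pos: [0.5768, -0.0425, 0.3014]
tcp_rot: [-1.897, -2.186, -0.296]
ft_force: [-0.7, 0.2, 0.4]
gripper_width: 0.0004
```

Request:
apply_moves(steps=[[-0.5,0,0.15,0,0,0,0],[-0.5,0,0.15,0,0,0,0],[-0.6,0,0.24,0,0,0,0],[-0.6,0,0.24,0,0,0,0]])

```text
time_s: 17.58
ee_pos: [0.5797, -0.0614, 0.287]
tcp_rot: [-1.898, -2.187, -0.297]
ft_force: [-0.1, 2.3, -0.0]
gripper_width: 0.0003
```

Run:
```python
from h import *
where()
```

```text
t 17.57 tray mm [ 7.660e+01 -1.000e-01  2.154e+02] Ftray [ 1.9 -0.2 -1.3] zaxis tray [-0.298 -0.    -0.955] q [ 0.25  0.52 -0.02  1.52 -0.29  1.22  0.49] w 0.0
```

Contact is light (about 2 N) and the lid is following. I'll continue the arc.

Request:
apply_moves(steps=[[-1.16,0,0.57,0,0,0,0],[-1.11,0,0.66,0,0,0,0],[-1.06,0,0.75,0,0,0,0],[-1.0,0,0.83,0,0,0,0],[-0.94,0,0.91,0,0,0,0],[-0.87,0,0.97,0,0,0,0]])

```text
time_s: 18.32
ee_pos: [0.5858, -0.1055, 0.2232]
tcp_rot: [-1.898, -2.187, -0.296]
ft_force: [0.7, 1.3, 0.1]
gripper_width: 0.0004
```

Request:
apply_moves(steps=[[-0.79,0,1.04,0,0,0,0],[-0.71,0,1.09,0,0,0,0],[-0.62,0,1.14,0,0,0,0],[-0.53,0,1.19,0,0,0,0],[-0.44,0,1.22,0,0,0,0]])

```text
time_s: 18.95
ee_pos: [0.5877, -0.1172, 0.1597]
tcp_rot: [-1.898, -2.187, -0.296]
ft_force: [1.1, -0.3, 2.4]
gripper_width: 0.0003
```

Run:
```python
from h import *
where()
im,d=arm.get_image("scene");cv2.imwrite("pics/s2.png",cv2.resize(im[60:330,150:420,::-1],None,fx=2,fy=2))
```

```text
t 18.95 tray mm [-42.5  -0.4 143.5] Ftray [ 1.1 -1.1  2.2] zaxis tray [-0.298 -0.    -0.954] q [ 0.34  0.69 -0.03  1.59 -0.31  1.02  0.64] w 0.0
```

View pics/s2.png

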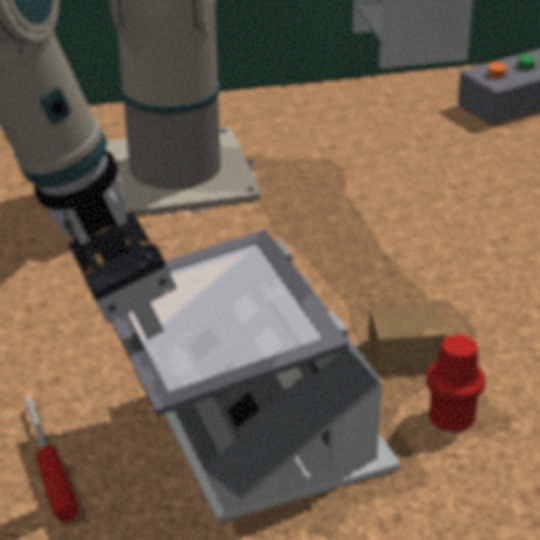

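The lid is about two thirds closed, with the fingertip on it near the free edge at about (150,325). The bystanders haven't moved. I'll keep closing.

Request:
apply_moves(steps=[[-0.34,0,1.25,0,0,0,0],[-0.25,0,1.27,0,0,0,0],[-0.15,0,1.28,0,0,0,0],[-0.04,0,1.28,0,0,0,0],[0.06,0,1.0,0,0,0,0],[0.05,0,0.5,0,0,0,0],[0.05,0,0.3,0,0,0,0]])

```text
time_s: 19.88
ee_pos: [0.5856, -0.1021, 0.0929]
tcp_rot: [-1.897, -2.187, -0.296]
ft_force: [-0.0, 0.9, 1.9]
gripper_width: 0.0006
```

Request:
apply_moves(steps=[[0.05,0,0.3,0,0,0,0],[0.05,0,0.3,0,0,0,0],[0.05,0,0.25,0,0,0,0],[0.03,0,0.2,0,0,0,0],[0,0,0,0,0,0,0]])

```text
time_s: 20.5
ee_pos: [0.5851, -0.0975, 0.0843]
tcp_rot: [-1.898, -2.187, -0.297]
ft_force: [-0.7, 0.3, 6.5]
gripper_width: 0.0004
```

Run:
```python
from h import *
where()
```

```text
t 20.5 tray mm [-69.5  -0.6  70.3] Ftray [4.1 0.7 5.1] zaxis tray [-0.298 -0.001 -0.955] q [ 0.32  0.77 -0.05  1.67 -0.33  0.85  0.66] w 0.0
```

Request:
apply_moves(steps=[[0.03,0,0.15,0,0,0,0],[0.03,0,0.15,0,0,0,0],[0,0,0,0,0,0,0]])

```text
time_s: 20.88
ee_pos: [0.5852, -0.0973, 0.0838]
tcp_rot: [-1.899, -2.188, -0.297]
ft_force: [-4.3, -4.2, 19.1]
gripper_width: 0.0003
```

Request:
apply_moves(steps=[[0.03,0,0.15,0,0,0,0],[0.03,0,0.1,0,0,0,0],[0,0,0,0,0,0,0]])

```text
time_s: 21.25
ee_pos: [0.5852, -0.0972, 0.0835]
tcp_rot: [-1.901, -2.188, -0.298]
ft_force: [-7.9, -6.7, 32.6]
gripper_width: 0.0002
```

Run:
```python
from h import *
where()
```

```text
t 21.25 tray mm [-69.7  -0.7  69.5] Ftray [14.1  8.8 29.9] zaxis tray [-0.3   -0.003 -0.954] q [ 0.32  0.77 -0.05  1.67 -0.33  0.85  0.66] w 0.0
```

Request:
apply_moves(steps=[[0,0,0,0,0,0,0],[0,0,0,0,0,0,0],[0,0,0,0,0,0,0],[0,0,0,0,0,0,0],[0,0,0,0,0,0,0]])

```text
time_s: 21.88
ee_pos: [0.5852, -0.0972, 0.0835]
tcp_rot: [-1.901, -2.188, -0.298]
ft_force: [-6.6, -6.3, 31.5]
gripper_width: 0.0002
```

Request:
apply_moves(steps=[[0,0,-0.5,0,0,0,0],[0,0,-1.5,0,0,0,0],[0,0,-3,0,0,0,0],[0,0,-4,0,0,0,0],[0,0,-4,0,0,0,0],[0,0,-4,0,0,0,0],[0,0,0,0,0,0,0],[0,0,0,0,0,0,0]])

```text
time_s: 22.88
ee_pos: [0.5911, -0.1452, 0.2402]
tcp_rot: [-1.897, -2.186, -0.296]
ft_force: [0.2, 0.5, -1.0]
gripper_width: 0.0006
```

Run:
```python
from h import *
where()
s=arm.state();im,d=arm.get_image("wrist");c=cam("wrist",s);L=(cloud(c,d)-OT)@RT
q=L[(abs(L[...,0])<.085)&(abs(L[...,1])<.1)&(L[...,2]>.05)&(L[...,2]<.1)]
p,nn,fr,er=planefit(q,8,.002);n_t=nn*np.sign(nn[2]);print("wrist lid plane z",p.round(4),"n tray",n_t.round(4),"ang",np.arccos(n_t[2]).round(4),fr)
im,d=arm.get_image("scene");z0=np.load("scene0.npz");c=cam("scene");L=(cloud(c,d)-OT)@RT
q=L[(abs(L[...,0])<.085)&(abs(L[...,1])<.1)&(L[...,2]>.05)&(L[...,2]<.1)]
p,nn,fr,er=planefit(q,8,.002);n_t=nn*np.sign(nn[2]);print("scene lid",p.round(4),n_t.round(4),fr)
cv2.imwrite("pics/s3.png",im[:,:,::-1])
red=lambda i:np.argwhere((i[...,0]>120)&(i[...,1]<50)&(i[...,2]<60)&(np.arange(640)<500))
for u0,u1 in((150,200),(350,400)):
    f=lambda i:(lambda a:a[(a[:,1]>=u0)&(a[:,1]<u1)].mean(0).round(1))(red(i));print("red",f(z0["im"]),f(im))
```

```text
t 22.88 tray mm [-19.5  -0.  225.6] Ftray [-0.2 -0.2 -1.1] zaxis tray [-0.297  0.001 -0.955] q [ 0.36  0.63 -0.01  1.47 -0.28  1.21  0.62] w 0.001
wrist lid plane z [ 0.0127 -0.0001  0.0672] n tray [-0.0048  0.0038  1.    ] ang 0.0061 0.925172387663863
scene lid [-0.0012 -0.0049  0.0661] [-0.0016  0.0063  1.    ] 0.7660635155096012
red [nan nan] [299.6 178. ]
red [240.2 380.6] [239.4 380.9]<stdin>:12: RuntimeWarning: Mean of empty slice.
  ret = um.true_divide(
```

View pics/s3.png

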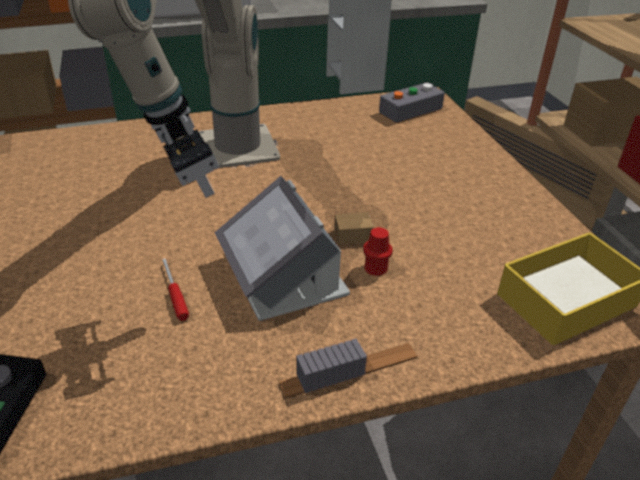

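The lid lies flat on the box at (280,245), within about 0.006 rad. The screwdriver at (175,290), plug and carton haven't moved, and the arm is clear. I'm handing in.

```bash
python3 -c "
from plant import arm
print(arm.hand_in(), arm.state()['time_s'])"
```

```text
the job is handed in; nothing more can be done
the job is handed in; nothing more can be done
```

I pressed the three modules home from nearest to farthest, swung the lid shut and pressed it closed, then handed the job in after about 23 s; no verdict was reported.

| Item | Force along tray z | Held | Height above tray floor, by depth |
|---|---|---|---|
| Near module | about 27 N | over 0.5 s | 44.5 mm (45.3 mm at the fingertip) |
| Middle module | about 26–29 N | over 0.5 s | 37.7 mm (38.4 mm at the fingertip) |
| Far module | about 23 N | over 0.5 s | 40.4 mm (41.3 mm at the fingertip) |
| Lid | about 30 N (34 N in all) | over 0.5 s | flat on the rim |

- **Modules:** All three stopped moving under that force, well above their 5–7 N of friction, and their tops are below the 46.8 mm limit. By wrist depth they went down about 1–2 mm.
- **Lid:** Measured after the arm backed off, it is 0.006 rad from shut by the wrist camera. The scene camera agrees within about 0.007 rad.
- **Bystanders:** In the last picture the screwdriver, plug and carton are where they started. The plug's pixel position matched to within 1 px. The same colour check for the screwdriver found nothing in the first image, so I judged it and the carton by eye.
- **Disagreement:** The scene and wrist views differed by about 3–5 mm in the modules' sideways position and about 1 mm in height. I pressed close to the module centres as the wrist camera saw them.

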